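# Load the sliding battery charger

### The arm

A 6-joint arm with a two-finger parallel gripper is mounted at the origin on the work surface. World frame = base frame: x ahead of the robot, y to its left, z up, the work surface at z = 0. Lengths are in m, angles in rad, forces in N, time in s.
With the tool pointing down it reaches from about 0.25 to 0.8 m from the base axis. Payload 3.9 kg.
Tool frame: the origin (TCP) lies on the centre line of the jaws, within the pads' length; the fingertips stand 19 mm ahead of it and the grasp point (between the pads) is the TCP; z points along the fingers, y is the line along which they close (so a half turn about z gives the same grasp; the last joint's range is limited). The gripper opens to 85 mm and grips with 20 to 120 N. Pads are 22 mm wide; open, the fingers measure 114 mm over their backs; the gripper's body (76 mm by 85 mm) begins 54 mm behind the grasp point. The pads swing forward as they close: fully open they stand 13 mm farther back than shut.
Start: joints at [0, 0.26, -0.138, 1.173, 0, 1.571], TCP at [0.525, -0, 0.25] pointing down, gripper open.
Joint ranges: [-2.78, 2.78], [-0.83, 1.72], [-1.28, 1.37], [-1.9, 2.12], [-1.57, 1.48], [-3.14, 3.14]. Speed limits (rad/s): [2.57, 2.57, 3.14, 3.14, 3.14, 3.14].

### API

Orientations are given as a rotation vector (axis times angle).
In Python, from workcell import * gives the robot as it stands.
- The arm moves only by the shell command python3 -m creep 'ROWS' [OPENING]. ROWS is JSON, a list of rows, each an object of numbers: "x", "y", "z": the shift along the world's x, y, z as a fraction of full scale; "ax", "ay", "az": the turn, a rotation vector about the world's x, y, z as a fraction of full scale. A call has exactly 5 rows; each row shifts and turns the commanded pose from where the row before left it; what a row does not reach is not made up. Full scale, the value 1, is 0.06 m for a shift and 4 degrees for a turn. A row lasts 1/8 s, in which the tool goes at most 62.5 mm and 10.7 degrees, less where a joint would pass 70% of its speed; a pose out of reach is approached as far as the arm can. A call with a number of a shift or a turn outside -1 to 1 is refused whole. A call with a gripper value outside its range is refused whole. OPENING is the closure, from 0 (fully open) to 1 (shut), set as the call begins (- or left out, the last holds). The fingers move at their own pace and stop on an object; the grip force is fixed at half the most. Time passes only in rows, so rows that do not move let the fingers close, or fill a call up. It gives the time, the measured TCP pose, the force, the opening and the grip force at its end, in the units of the state.
- read_state(): the state, without advancing time (a new reading comes with each control period).
- camera(name): name is "scene" or "side" or "wrist"; returns the picture (480x640x3 uint8, red, green, blue); there is no depth.
- get_calibration(name): a dict with "fx", "fy", "cx", "cy" (pixels), "k1" (the pictures are not rectified: a ray, as slopes to the right and down, at radius r is drawn at 1 + k1 r^2 times it, then the intrinsics apply), "position" and "rotation" of the camera in the world; the wrist camera has in their place "mount" (4x4, takes a point from camera to tool coordinates, whose origin is the TCP and whose axes are the flange's). Camera axes: x right, y up, looking along -z (the intrinsics and any distortion apply to the point x, -y, -z); pixel columns grow to the right and rows downward; lengths in m; the calibration is good to about 2 mm. A picture is of the moment at which its call begins: read the wrist's pose just before it. get_calibration takes no time and is no camera call.
- close_job(): hands the job in; it is judged then, once.
The state is a dict: "time": time; "q": joint angles; "joint_vel": joint speeds; "joint_torque": joint torques, N m; "position": TCP position; "ee_rot": TCP orientation; "wrist_force": force on the tool from outside, world axes, zero at the start; "wrist_torque": the same for the moment, N m; "width": finger opening in m; "grasp_force": force on a finger pad.
Only numpy, scipy, OpenCV 4.12 (cv2) and the standard library are available. Lean on these libraries where they do the work, as an engineer would, in place of code of your own. Each camera call takes 0.05 s, during which the arm holds its last target. There are 200 camera calls.

### The job

Put the battery packs on charge: draw the charger's carriage out to its yellow loading stop, stand every battery pack in a pocket of its own (any pocket) and press each one down until it is fully home, then slide the loaded carriage all the way back under the clear hood to its rear stop. Grip and press the packs gently, never let the carriage slam (keep it below 0.3 m/s), and leave everything else on the bench where it is.

Things in the scene. Friction and masses are not known exactly. Their poses are not given: they have to be found in the camera images.
- carriage (a joint): Slide of the charging carriage, m: 0 = home against the rear stop under the clear hood, 0.300 = out at the yellow loading stop. It is a blue tray (262 mm long) with four pockets in a row along the slide and a red handle at its outer end. It moves along the dock's -y as the value grows (at yaw 0 the robot's right). Friction about 2.5 N; it stays where it is left.
- handle (a point): Grip centre of the carriage's red upright handle, 82 mm above the table; axes are the dock's: y along the slide, +y towards the hood, z up. Handle 18 mm wide (x), 30 mm long (y), its top 18 mm above this point, free for 50 mm below it. The tray's end is 69 mm off on the +y side. The handle stays outside the hood at both ends of travel.
- hood_edge (a point): Middle of the entry edge of the dock's clear hood roof, at its top, 156 mm above the table; axes the dock's. The roof (underside 145 mm) reaches 66 mm to either side (x) and covers the tray when home. With the carriage right out all four pocket centres are at least 70 mm clear of it; the handle when home is 70 mm clear. The dock is fixed to the table but stands differently each time.
- bay0 (a point): Pocket 0, nearest the handle: where the centre of a pack's underside lies when fully home, 32 mm above the table; axes the dock's. Pocket 46 mm (x) by 58 mm (y), rim 18 mm above this point, pitch 63.5 mm. A stiff grey contact plate stands 8 mm proud of this point: a pack put in rests 8 mm too high until pressed down with about 8 N; then the plate sinks to its stop and stays down.
- bay1 (a point): Pocket 1, counted from the handle; as bay0.
- bay2 (a point): Pocket 2, counted from the handle; as bay0.
- bay3 (a point): Pocket 3, counted from the handle; as bay0.
- pack_a_centre (a point): Centre (half-way up) of a battery pack: black upright block with an orange band round its top, 40 mm (its x) by 52 mm (its y) by 66 mm high, about 0.2 kg; it goes into any pocket with its x along the pocket's x, either way round. Squeezing or pressing it with a total finger contact of more than 100 N (the sum over both fingers) cracks it. Three or four packs are present.
- pack_b_centre (a point): Centre of another such battery pack (may be absent).
- pack_c_centre (a point): Centre of another such battery pack (may be absent).
- pack_d_centre (a point): Centre of another such battery pack (may be absent).
- jar_brown: brown glass jar with a white cap, 80 mm across, 115 mm high; bystander, origin at the centre of its underside. Leave it alone.
- jar_yellow: jar with a yellow cap, 84 mm across, 130 mm high; bystander, origin at the centre of its underside. Leave it alone.
- pliers: pliers lying flat, red and black handles, about 170 mm long; bystander, origin at the centre of its underside. Leave it alone.
- tape_roll: grey roll of tape lying flat, 100 mm across, 48 mm high; bystander, origin at the centre of its underside. Leave it alone.
- screwdriver: screwdriver lying flat; bystander, origin at the centre of its underside. Leave it alone.
- mug: blue mug, 80 mm across, 90 mm high; bystander, origin at the centre of its underside. Leave it alone.
There are look-alikes about, which are no part of the job. Leave any pink or turquoise look-alike of the part that bears pack_c_centre alone. What is shaped like the part that bears pack_b_centre but purple is not meant.

How it is judged:
On the way, in this order (a step that is already met when the one before it is completed fails the run):
1. the carriage is drawn out to the loading stop (within 8 mm) (value of joint carriage above 0.292 m), for 0.2 s.
2. every pack stands in a pocket of the drawn-out carriage, pressed fully home (value of joint carriage above 0.15 m and z of pack_a_centre in the frame of bay0 between 0.028 and 0.0355 m and (horizontal distance between pack_a_centre and bay0 below 0.008 m or horizontal distance between pack_a_centre and bay1 below 0.008 m or horizontal distance between pack_a_centre and bay2 below 0.008 m or horizontal distance between pack_a_centre and bay3 below 0.008 m) and angle between each of pack_a_centre, pack_b_centre, pack_c_centre, pack_d_centre's own z axis and vertical below 0.08 rad and z of pack_b_centre in the frame of bay0 between 0.028 and 0.0355 m and (horizontal distance between pack_b_centre and bay0 below 0.008 m or horizontal distance between pack_b_centre and bay1 below 0.008 m or horizontal distance between pack_b_centre and bay2 below 0.008 m or horizontal distance between pack_b_centre and bay3 below 0.008 m) and z of pack_c_centre in the frame of bay0 between 0.028 and 0.0355 m and (horizontal distance between pack_c_centre and bay0 below 0.008 m or horizontal distance between pack_c_centre and bay1 below 0.008 m or horizontal distance between pack_c_centre and bay2 below 0.008 m or horizontal distance between pack_c_centre and bay3 below 0.008 m) and z of pack_d_centre in the frame of bay0 between 0.028 and 0.0355 m and (horizontal distance between pack_d_centre and bay0 below 0.008 m or horizontal distance between pack_d_centre and bay1 below 0.008 m or horizontal distance between pack_d_centre and bay2 below 0.008 m or horizontal distance between pack_d_centre and bay3 below 0.008 m)), for 0.2 s.
At the end, for the whole second after the job is handed in: The carriage is within 6 mm of its rear stop; every pack stands upright (within 0.08 rad) and at rest in a pocket, its centre within 8 mm of the pocket's centre and its underside within 2.5 mm of fully home (value of joint carriage below 0.006 m and z of pack_a_centre in the frame of bay0 between 0.028 and 0.0355 m and (horizontal distance between pack_a_centre and bay0 below 0.008 m or horizontal distance between pack_a_centre and bay1 below 0.008 m or horizontal distance between pack_a_centre and bay2 below 0.008 m or horizontal distance between pack_a_centre and bay3 below 0.008 m) and angle between each of pack_a_centre, pack_b_centre, pack_c_centre, pack_d_centre's own z axis and vertical below 0.08 rad and z of pack_b_centre in the frame of bay0 between 0.028 and 0.0355 m and (horizontal distance between pack_b_centre and bay0 below 0.008 m or horizontal distance between pack_b_centre and bay1 below 0.008 m or horizontal distance between pack_b_centre and bay2 below 0.008 m or horizontal distance between pack_b_centre and bay3 below 0.008 m) and z of pack_c_centre in the frame of bay0 between 0.028 and 0.0355 m and (horizontal distance between pack_c_centre and bay0 below 0.008 m or horizontal distance between pack_c_centre and bay1 below 0.008 m or horizontal distance between pack_c_centre and bay2 below 0.008 m or horizontal distance between pack_c_centre and bay3 below 0.008 m) and z of pack_d_centre in the frame of bay0 between 0.028 and 0.0355 m and (horizontal distance between pack_d_centre and bay0 below 0.008 m or horizontal distance between pack_d_centre and bay1 below 0.008 m or horizontal distance between pack_d_centre and bay2 below 0.008 m or horizontal distance between pack_d_centre and bay3 below 0.008 m) and linear speed of each of pack_a, pack_b, pack_c, pack_d below 0.02 m/s); the robot touches nothing.
It fails at once if a pack is squeezed or pressed with more than 100 N in all (contact force between the fingers and pack_a above 100 N or contact force between the fingers and pack_b above 100 N or contact force between the fingers and pack_c above 100 N or contact force between the fingers and pack_d above 100 N).
It fails at once if the carriage is slung faster than 0.3 m/s (velocity of joint carriage above 0.3 m/s or velocity of joint carriage below -0.3 m/s).
It fails at once if a bystander is moved more than 4 cm (distance of any of jar_brown, jar_yellow, pliers, tape_roll, screwdriver, mug from where it was at the start of the episode above 0.04 m).
Of pack_a, pack_b, pack_c, pack_d only 3 to 4 are there at a start; the rules pass over those that are not, and their reading is None.
At some moment in a run one of pack_a, pack_b, pack_c, pack_d may be knocked a few centimetres aside while the robot is not near it.
It also fails if it takes over 208 s, if anything falls off the work surface, if the arm or the gripper's body presses on something with over 40 N, if the wrist force passes 120 N, or if a joint passes its speed limit or range.

## Working session

There is one attempt and no reset: what is moved stays moved. The work goes in short steps, Python scripts to look and compute and a shell command to move; the robot and the scene stay as the last step left them, time stands still between calls to the robot, and variables do not carry over. Pictures are saved under pics/ and viewed, at most 16 in all, crops included, and the job is handed in when it is done.

```bash
mkdir -p pics; ls
python3 - <<'E'
from workcell import *
import cv2
for n in ("scene","side"):
    cv2.imwrite(f"pics/{n}0.png",camera(n)[:,:,::-1]); print(n,get_calibration(n))
print(get_calibration("wrist")); print(read_state())
E
```

```text
pics
scene {'fx': 521.438662060461, 'fy': 521.438662060461, 'cx': 323.6092316572996, 'cy': 250.6260404397512, 'k1': 0.042818834722951664, 'position': array([ 1.20264287, -0.27052905,  1.27151555]), 'rotation': array([0.47406731, 0.34100605, 1.26750872])}
side {'fx': 501.00981625792906, 'fy': 501.00981625792906, 'cx': 310.9559679453505, 'cy': 235.40231776257897, 'k1': -0.12080561800051094, 'position': array([0.69534579, 1.05599664, 0.90214285]), 'rotation': array([0.08754373, 1.37629067, 2.66824792])}
{'fx': 388.80007585947305, 'fy': 388.80007585947305, 'cx': 320.4595851541788, 'cy': 242.82422118699967, 'k1': 0.0005177520143385541, 'mount': array([[-4.88242250e-04,  9.61816486e-01,  2.73694737e-01,
         6.98852785e-02],
       [ 9.99999881e-01,  4.75461180e-04,  1.13030270e-04,
        -2.26399506e-04],
       [-2.14168456e-05,  2.73694760e-01, -9.61816603e-01,
        -1.24685659e-01],
       [ 0.00000000e+00,  0.00000000e+00,  0.00000000e+00,
         1.00000000e+00]])}
{'time': 0.1, 'q': array([ 2.34764767e-05,  2.60591088e-01, -1.39219975e-01,  1.17271347e+00,
       -2.05961067e-05,  1.57079422e+00]), 'joint_vel': array([ 0.00147007, -0.00050537,  0.00286414,  0.00086474,  0.00126575,
       -0.00016397]), 'joint_torque': array([ 1.30990822e-03, -4.06508374e+01,  2.54527545e+01,  1.01374229e-02,
        8.82594691e-05,  5.67244470e-06]), 'position': array([5.24425345e-01, 6.10399285e-06, 2.49570001e-01]), 'ee_rot': array([-2.22055883e+00, -2.22061567e+00,  1.94170216e-03]), 'wrist_force': array([-0.67091084,  0.6845623 ,  0.28288518]), 'wrist_torque': array([ 0.03207607,  0.00244978, -0.00329574]), 'grasp_force': 0.0, 'width': 0.08557639171229833}
```

View pics/scene0.png

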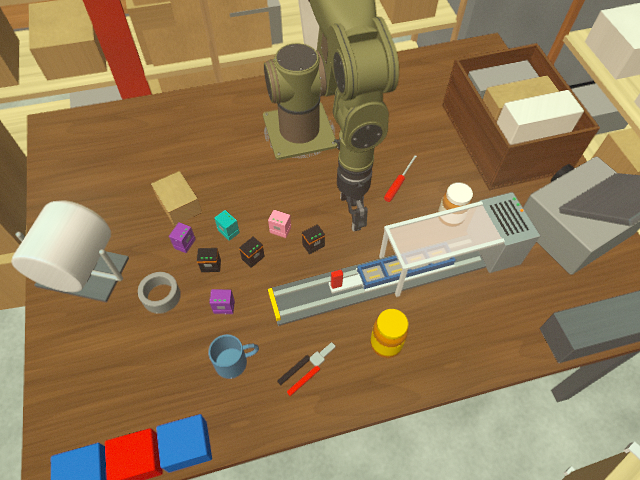

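View pics/side0.png

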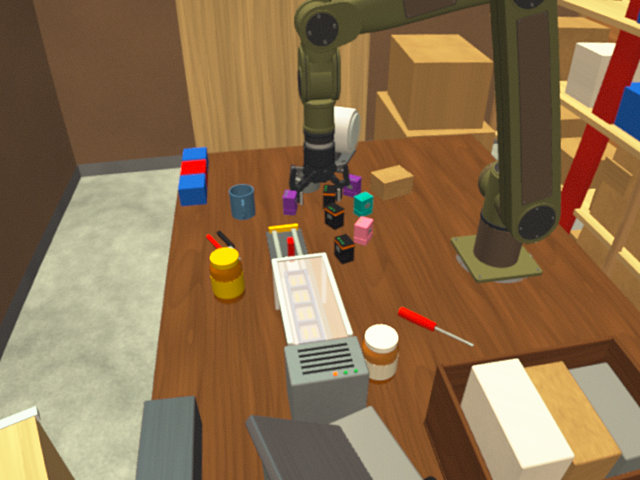

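```bash
cat > h.py <<'E'
from workcell import *
import cv2, numpy as np
from scipy.spatial.transform import Rotation as Ro
def pose(name,st=None):
    c=get_calibration(name)
    if name=="wrist":
        T=np.eye(4);T[:3,:3]=Ro.from_rotvec(st["ee_rot"]).as_matrix();T[:3,3]=st["position"];T=T@c["mount"];return c,T[:3,:3],T[:3,3]
    r=np.array(c["rotation"]); return c,Ro.from_rotvec(r).as_matrix(),np.array(c["position"])
def p2w(name,u,v,z,st=None):
    c,R,p=pose(name,st); d=np.array([(u-c["cx"])/c["fx"],(v-c["cy"])/c["fy"]]); s=d.copy()
    for _ in range(20): s=d/(1+c["k1"]*(s@s))
    r=R@np.array([s[0],-s[1],-1]); return p+r*(z-p[2])/r[2]
def w2p(name,P,st=None):
    c,R,p=pose(name,st); q=R.T@(np.array(P)-p); s=np.array([q[0],-q[1]])/-q[2]; s=s*(1+c["k1"]*(s@s))
    return s*c["fx"]+[c["cx"],c["cy"]]
def snap(name,f,crop=None,k=1):
    st=read_state(); im=camera(name)[:,:,::-1].copy(); np.save(f"pics/{f}.npy",im)
    import pickle; pickle.dump(st,open(f"pics/{f}.pkl","wb"))
    if crop: x0,y0,x1,y1=crop; im=im[y0:y1,x0:x1]
    cv2.imwrite(f"pics/{f}.png",cv2.resize(im,None,fx=k,fy=k,interpolation=cv2.INTER_CUBIC)); return st
E
python3 - <<'E'
from h import *
import cv2
im=cv2.imread("pics/scene0.png")[190:330,160:360]
cv2.imwrite("pics/crop0.png",cv2.resize(im,None,fx=4,fy=4,interpolation=cv2.INTER_CUBIC))
for n,u,v,z in [("packL",209,251,.066),("packM",252,241,.066),("packR",314,230,.066),("purple",181,228,.066),("purple2",222,293,.066),("turq",227,215,.066),("pink",280,214,.066),("handletop",337,272,.1),("stopA",270,291,.05),("stopB",279,320,.05),("hoodL",386,228,.156),("hoodR",399,268,.156),("mugtop",228,345,.09),("tape",158,285,.048),("yjar",392,320,.13),("bjar",459,190,.115)]:
    print(n,p2w("scene",u,v,z).round(3))
E
```

```text
packL [ 0.425 -0.355  0.066]
packM [ 0.424 -0.237  0.066]
packR [ 0.433 -0.065  0.066]
purple [ 0.332 -0.417  0.066]
purple2 [ 0.559 -0.343  0.066]
turq [ 0.321 -0.288  0.066]
pink [ 0.356 -0.143  0.066]
handletop [ 0.595 -0.048  0.1  ]
stopA [ 0.577 -0.223  0.05 ]
stopB [ 0.663 -0.219  0.05 ]
hoodL [0.533 0.1   0.156]
hoodR [0.653 0.092 0.156]
mugtop [ 0.711 -0.351  0.09 ]
tape [ 0.482 -0.5    0.048]
yjar [0.769 0.036 0.13 ]
bjar [0.441 0.352 0.115]
```

View pics/crop0.png

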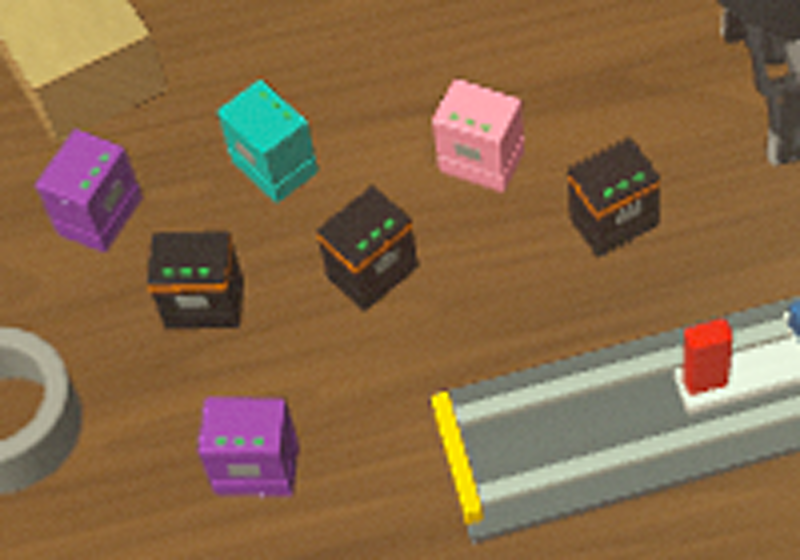

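The real packs are the black ones with an orange band, at scene (209,259), (252,251) and (314,238). The look-alikes are purple at (181,237) and (222,300), turquoise at (227,224) and pink at (280,223). The crop confirms three packs. Next is a wrist view of the dock and packs.

Run:
```python
from h import *
st=snap("wrist","w0"); print(st["position"])
```

```text
[5.24425345e-01 6.10399285e-06 2.49570001e-01]
```

View pics/w0.png

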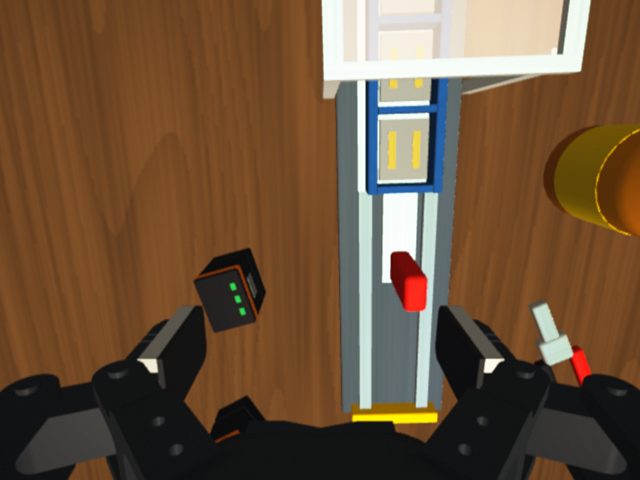

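Run:
```python
from h import *
import pickle
st=pickle.load(open("pics/w0.pkl","rb"))
for n,u,v,z in [("trayL",368,193,.05),("trayR",441,191,.05),("trayL2",371,85,.05),("trayR2",446,85,.05),("handletop",415.5,295,.1),("hoodL",325,78,.156),("hoodR",582,71,.156),("stopL",353,418,.05),("stopR",437,418,.05),("p",232,298,.066),("c1",201,280,.066),("c2",240,264,.066),("c3",259,318,.066),("c4",216,331,.066)]:
    print(n,p2w("wrist",u,v,z,st).round(4))
```

```text
trayL [0.5636 0.0209 0.05  ]
trayR [0.6245 0.0226 0.05  ]
trayL2 [0.5631 0.1051 0.05  ]
trayR2 [0.6214 0.1051 0.05  ]
handletop [ 0.5963 -0.0495  0.1   ]
hoodL [0.5264 0.097  0.156 ]
hoodR [0.6595 0.1003 0.156 ]
stopL [ 0.5561 -0.2035  0.05  ]
stopR [ 0.6396 -0.2034  0.05  ]
p [ 0.4478 -0.0671  0.066 ]
c1 [ 0.4226 -0.0506  0.066 ]
c2 [ 0.4564 -0.0363  0.066 ]
c3 [ 0.4702 -0.086   0.066 ]
c4 [ 0.4317 -0.0987  0.066 ]
```

Yaw of the dock is about +1.2°. The handle top is at (0.596, -0.0495), and the tray is 61 mm wide, which is plausible. Moving above the handle.

```bash
python3 -m creep '[{"x":0.24,"y":-0.165,"z":-0.2,"az":0.06},{"x":0.24,"y":-0.165,"z":-0.2,"az":0.06},{"x":0.24,"y":-0.165,"z":-0.2,"az":0.06},{"x":0.24,"y":-0.165,"z":-0.2,"az":0.06},{"x":0.24,"y":-0.165,"z":-0.2,"az":0.06}]' 0
python3 -m creep '[{"z":-0.4},{"z":-0.4},{"z":-0.4},{"z":-0.4},{"z":-0.2}]' 
python3 -m creep '[{},{},{},{},{}]' 0.6
```

```text
invalid input
invalid input
invalid input
```

```bash
python3 -m creep '[{"x":0.24,"y":-0.165,"z":-0.2,"ax":0,"ay":0,"az":0.06},{"x":0.24,"y":-0.165,"z":-0.2,"ax":0,"ay":0,"az":0.06},{"x":0.24,"y":-0.165,"z":-0.2,"ax":0,"ay":0,"az":0.06},{"x":0.24,"y":-0.165,"z":-0.2,"ax":0,"ay":0,"az":0.06},{"x":0.24,"y":-0.165,"z":-0.2,"ax":0,"ay":0,"az":0.06}]' 0
```

```text
time: 0.78
position: [0.598, -0.0504, 0.1891]
ee_rot: [-2.198, -2.244, 0.001]
wrist_force: [-0.0, 0.5, 0.4]
width: 0.0858
grasp_force: 0.0
```

```bash
python3 -m creep '[{"x":0,"y":0,"z":-0.4,"ax":0,"ay":0,"az":0},{"x":0,"y":0,"z":-0.4,"ax":0,"ay":0,"az":0},{"x":0,"y":0,"z":-0.4,"ax":0,"ay":0,"az":0},{"x":0,"y":0,"z":-0.4,"ax":0,"ay":0,"az":0},{"x":0,"y":0,"z":-0.15,"ax":0,"ay":0,"az":0}]'; python3 -m creep '[{"x":0,"y":0,"z":0,"ax":0,"ay":0,"az":0},{"x":0,"y":0,"z":0,"ax":0,"ay":0,"az":0},{"x":0,"y":0,"z":0,"ax":0,"ay":0,"az":0},{"x":0,"y":0,"z":0,"ax":0,"ay":0,"az":0},{"x":0,"y":0,"z":0,"ax":0,"ay":0,"az":0}]' 0.8;python3 -m creep '[{"x":0,"y":0,"z":0,"ax":0,"ay":0,"az":0},{"x":0,"y":0,"z":0,"ax":0,"ay":0,"az":0},{"x":0,"y":0,"z":0,"ax":0,"ay":0,"az":0},{"x":0,"y":0,"z":0,"ax":0,"ay":0,"az":0},{"x":0,"y":0,"z":0,"ax":0,"ay":0,"az":0}]' 0.9
```

```text
time: 1.4
position: [0.5962, -0.0497, 0.0833]
ee_rot: [-2.197, -2.243, 0.003]
wrist_force: [-0.4, -0.2, 0.5]
width: 0.085
grasp_force: 0.0
time: 2.02
position: [0.5966, -0.0495, 0.0862]
ee_rot: [2.197, 2.245, -0.0]
wrist_force: [-2.4, -0.2, 6.0]
width: 0.0176
grasp_force: 27.9
time: 2.65
position: [0.5967, -0.0496, 0.0863]
ee_rot: [2.197, 2.245, -0.0]
wrist_force: [-3.2, -0.7, 6.0]
width: 0.017
grasp_force: 58.4
```

```bash
python3 -m creep '[{"x":0.002,"y":-0.1,"z":0,"ax":0,"ay":0,"az":0},{"x":0.004,"y":-0.2,"z":0,"ax":0,"ay":0,"az":0},{"x":0.006,"y":-0.3,"z":0,"ax":0,"ay":0,"az":0},{"x":0.006,"y":-0.3,"z":0,"ax":0,"ay":0,"az":0},{"x":0.006,"y":-0.3,"z":0,"ax":0,"ay":0,"az":0}]'; python3 -m creep '[{"x":0.006,"y":-0.3,"z":0,"ax":0,"ay":0,"az":0},{"x":0.006,"y":-0.3,"z":0,"ax":0,"ay":0,"az":0},{"x":0.006,"y":-0.3,"z":0,"ax":0,"ay":0,"az":0},{"x":0.006,"y":-0.3,"z":0,"ax":0,"ay":0,"az":0},{"x":0.006,"y":-0.2,"z":0,"ax":0,"ay":0,"az":0}]'; python3 -m creep '[{"x":0.002,"y":-0.12,"z":0,"ax":0,"ay":0,"az":0},{"x":0.002,"y":-0.12,"z":0,"ax":0,"ay":0,"az":0},{"x":0.002,"y":-0.12,"z":0,"ax":0,"ay":0,"az":0},{"x":0.002,"y":-0.1,"z":0,"ax":0,"ay":0,"az":0},{"x":0.002,"y":-0.1,"z":0,"ax":0,"ay":0,"az":0}]'
```

```text
time: 3.28
position: [0.5989, -0.121, 0.0863]
ee_rot: [-2.196, -2.246, -0.004]
wrist_force: [-0.7, 3.5, 4.6]
width: 0.0175
grasp_force: 58.4
time: 3.9
position: [0.6015, -0.2062, 0.0863]
ee_rot: [2.196, 2.244, 0.004]
wrist_force: [2.2, 3.2, 5.6]
width: 0.0172
grasp_force: 58.7
time: 4.53
position: [0.6026, -0.2393, 0.0863]
ee_rot: [2.195, 2.244, 0.004]
wrist_force: [2.9, 2.9, 5.2]
width: 0.0172
grasp_force: 58.5
```

```bash
python3 -m creep '[{"x":0.002,"y":-0.1,"z":0,"ax":0,"ay":0,"az":0},{"x":0.002,"y":-0.1,"z":0,"ax":0,"ay":0,"az":0},{"x":0.002,"y":-0.1,"z":0,"ax":0,"ay":0,"az":0},{"x":0.002,"y":-0.1,"z":0,"ax":0,"ay":0,"az":0},{"x":0.002,"y":-0.1,"z":0,"ax":0,"ay":0,"az":0}]'; python3 -m creep '[{"x":0,"y":-0.08,"z":0,"ax":0,"ay":0,"az":0},{"x":0,"y":-0.05,"z":0,"ax":0,"ay":0,"az":0},{"x":0,"y":-0.05,"z":0,"ax":0,"ay":0,"az":0},{"x":0,"y":0,"z":0,"ax":0,"ay":0,"az":0},{"x":0,"y":0,"z":0,"ax":0,"ay":0,"az":0}]'
```

```text
time: 5.15
position: [0.6036, -0.2694, 0.0863]
ee_rot: [2.195, 2.243, 0.005]
wrist_force: [5.6, 3.1, 5.2]
width: 0.0171
grasp_force: 58.5
time: 5.78
position: [0.6036, -0.2724, 0.0862]
ee_rot: [-2.187, -2.246, -0.021]
wrist_force: [5.9, 21.2, 10.0]
width: 0.017
grasp_force: 59.3
```

At the stop (21 N, y=-0.272, matching the tray end meeting the yellow bar). Release, rise and look.

```bash
python3 -m creep '[{"x":0,"y":0.1,"z":0,"ax":0,"ay":0,"az":0},{"x":0,"y":0,"z":0,"ax":0,"ay":0,"az":0},{"x":0,"y":0,"z":0,"ax":0,"ay":0,"az":0},{"x":0,"y":0,"z":0.4,"ax":0,"ay":0,"az":0},{"x":0,"y":0,"z":0.6,"ax":0,"ay":0,"az":0}]' 0; python3 -m creep '[{"x":-0.35,"y":0.07,"z":0.55,"ax":0,"ay":0,"az":0},{"x":-0.35,"y":0.07,"z":0.5,"ax":0,"ay":0,"az":0},{"x":-0.35,"y":0.07,"z":0.5,"ax":0,"ay":0,"az":0},{"x":-0.35,"y":0.07,"z":0.5,"ax":0,"ay":0,"az":0},{"x":-0.35,"y":0.07,"z":0.5,"ax":0,"ay":0,"az":0}]'; python3 -m creep '[{"x":0,"y":0,"z":0,"ax":0,"ay":0,"az":0},{"x":0,"y":0,"z":0,"ax":0,"ay":0,"az":0},{"x":0,"y":0,"z":0,"ax":0,"ay":0,"az":0},{"x":0,"y":0,"z":0,"ax":0,"ay":0,"az":0},{"x":0,"y":0,"z":0,"ax":0,"ay":0,"az":0}]'; python3 -c '
from h import *
st=snap("wrist","w1"); print(st["position"],st["ee_rot"])'
```

```text
time: 6.4
position: [0.5999, -0.2744, 0.1441]
ee_rot: [-2.197, -2.241, 0.003]
wrist_force: [0.6, -0.2, 0.6]
width: 0.0855
grasp_force: 0.0
time: 7.02
position: [0.4953, -0.2536, 0.2991]
ee_rot: [2.2, 2.243, -0.001]
wrist_force: [-0.6, -0.4, -0.0]
width: 0.0852
grasp_force: 0.0
time: 7.65
position: [0.4965, -0.2528, 0.2975]
ee_rot: [-2.197, -2.244, 0.001]
wrist_force: [0.1, 0.7, 0.2]
width: 0.0852
grasp_force: 0.0
[ 0.49650308 -0.2528303   0.2975438 ] [-2.19702931e+00 -2.24391304e+00  6.14967913e-04]
```

View pics/w1.png

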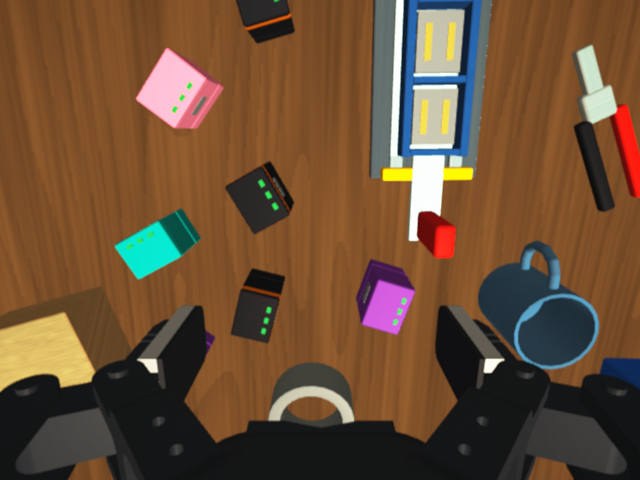

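```bash
cat >> h.py <<'E'
def ortho(f,name,x0,x1,y0,y1,z,k):
    import pickle
    st=pickle.load(open(f"pics/{f}.pkl","rb")); im=np.load(f"pics/{f}.npy")
    c=[(x0,y0),(x1,y0),(x1,y1),(x0,y1)]
    s=np.float32([w2p(name,[a,b,z],st) for a,b in c]); d=np.float32([[(a-x0)*k,(y1-b)*k] for a,b in c])
    o=cv2.warpPerspective(im,cv2.getPerspectiveTransform(s,d),(int((x1-x0)*k),int((y1-y0)*k)),flags=cv2.INTER_CUBIC)
    for a in np.arange(np.ceil(x0*50)/50,x1,.02): cv2.putText(o,str(int(round(a*1000))),(int((a-x0)*k),10),0,.3,(255,255,0));cv2.line(o,(int((a-x0)*k),12),(int((a-x0)*k),o.shape[0]),(110,110,110),1)
    for b in np.arange(np.ceil(y0*50)/50,y1,.02): cv2.putText(o,str(int(round(b*1000))),(0,int((y1-b)*k)),0,.3,(255,255,0));cv2.line(o,(25,int((y1-b)*k)),(o.shape[1],int((y1-b)*k)),(110,110,110),1)
    return o
E
python3 -c '
from h import *
a=ortho("w1","wrist",.36,.50,-.42,-.18,.066,2500);b=ortho("w1","wrist",.55,.67,-.3,-.06,.04,2500)
cv2.imwrite("pics/o1.png",np.hstack([a,b]))'
```

```text
(no output)
```

View pics/o1.png

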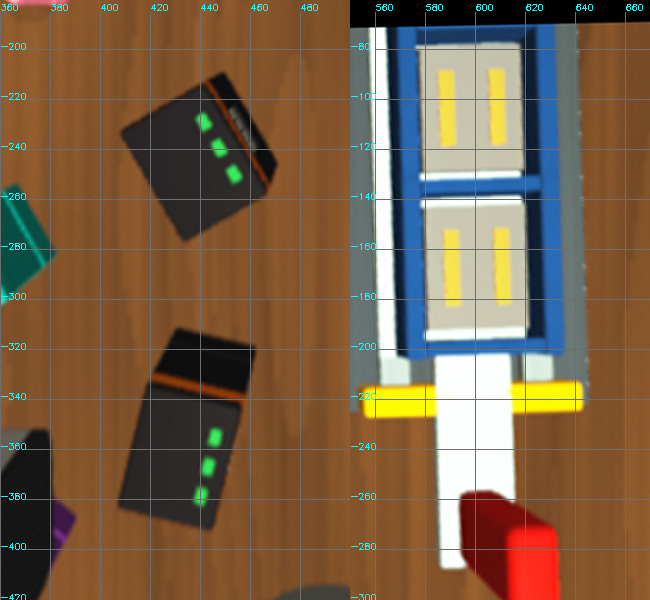

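Tray pockets and packs are measured:

| Item | x | y | Yaw |
|---|---|---|---|
| bay0 | 0.600 | -0.167 | 2° |
| bay1 | 0.598 | -0.103 | 2° |
| Pack M | 0.438 | -0.245 | 30° |
| Pack L | 0.432 | -0.362 | -13° |

Sizes agree with the specification to within 1.5 mm. I'll start with pack M.

```bash
for i in 1 2; do :; done; python3 -m creep '[{"x":-0.098,"y":0.0135,"z":-0.29,"ax":0,"ay":0,"az":0.725},{"x":-0.098,"y":0.0135,"z":-0.29,"ax":0,"ay":0,"az":0.725},{"x":-0.098,"y":0.0135,"z":-0.29,"ax":0,"ay":0,"az":0.725},{"x":-0.098,"y":0.0135,"z":-0.29,"ax":0,"ay":0,"az":0.725},{"x":-0.098,"y":0.0135,"z":-0.29,"ax":0,"ay":0,"az":0.725}]' 0.3; python3 -m creep '[{"x":-0.098,"y":0.0135,"z":-0.29,"ax":0,"ay":0,"az":0.725},{"x":-0.098,"y":0.0135,"z":-0.29,"ax":0,"ay":0,"az":0.725},{"x":-0.098,"y":0.0135,"z":-0.29,"ax":0,"ay":0,"az":0.725},{"x":-0.098,"y":0.0135,"z":-0.29,"ax":0,"ay":0,"az":0.725},{"x":-0.098,"y":0.0135,"z":-0.29,"ax":0,"ay":0,"az":0.725}]'; python3 -c '
from h import *
st=snap("wrist","w2"); print(st["position"],st["ee_rot"],st["width"])
cs=[[.36+u/2500,-.18-v/2500,.066] for u,v in [(120,131),(206,82),(268,192),(184,242)]]
print([w2p("wrist",c,st).round() for c in cs])
im=np.load("pics/w2.npy")
for c in cs: cv2.circle(im,tuple(int(round(t)) for t in w2p("wrist",c,st)),4,(255,255,0),1)
cv2.imwrite("pics/w2.png",im)'
```

```text
time: 8.32
position: [0.4669, -0.2488, 0.2107]
ee_rot: [1.895, 2.506, 0.0]
wrist_force: [-0.2, -0.7, -0.4]
width: 0.0594
grasp_force: 0.0
time: 8.95
position: [0.4376, -0.2448, 0.1238]
ee_rot: [1.564, 2.725, 0.0]
wrist_force: [0.3, 0.4, -0.4]
width: 0.0597
grasp_force: 0.0
[ 0.43762031 -0.24478919  0.12378739] [1.56350662e+00 2.72455532e+00 1.43009171e-05] 0.05972396824255589
[array([280., 228.]), array([362., 228.]), array([358., 323.]), array([283., 324.])]
```

View pics/w2.png

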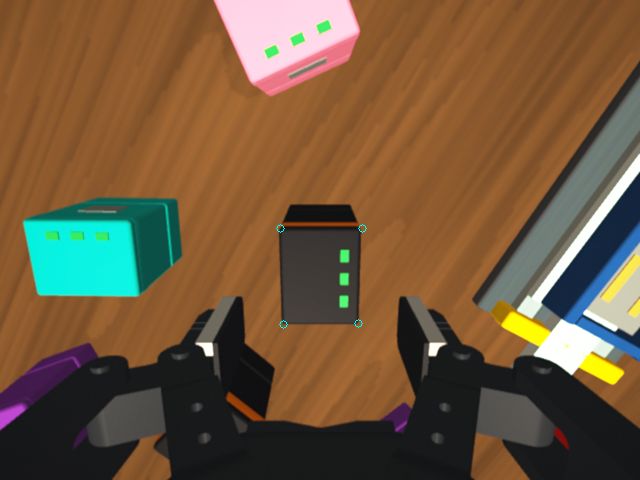

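Corners coincide with the pack top, so I'm descending and closing gently in stages.

```bash
python3 -m creep '[{"x":0,"y":0,"z":-0.3,"ax":0,"ay":0,"az":0},{"x":0,"y":0,"z":-0.3,"ax":0,"ay":0,"az":0},{"x":0,"y":0,"z":-0.3,"ax":0,"ay":0,"az":0},{"x":0,"y":0,"z":-0.25,"ax":0,"ay":0,"az":0},{"x":0,"y":0,"z":-0.13,"ax":0,"ay":0,"az":0}]'; python3 -m creep '[{"x":0,"y":0,"z":0,"ax":0,"ay":0,"az":0},{"x":0,"y":0,"z":0,"ax":0,"ay":0,"az":0},{"x":0,"y":0,"z":0,"ax":0,"ay":0,"az":0},{"x":0,"y":0,"z":0,"ax":0,"ay":0,"az":0},{"x":0,"y":0,"z":0,"ax":0,"ay":0,"az":0}]' 0.54
```

```text
time: 9.62
position: [0.4377, -0.2447, 0.0471]
ee_rot: [-1.566, -2.723, 0.0]
wrist_force: [0.0, -0.0, 0.6]
width: 0.06
grasp_force: 0.0
time: 10.25
position: [0.4377, -0.2448, 0.0477]
ee_rot: [1.566, 2.723, 0.0]
wrist_force: [0.2, -0.0, -0.8]
width: 0.0398
grasp_force: 23.7
```

```bash
python3 -m creep '[{"x":0,"y":0,"z":0.2,"ax":0,"ay":0,"az":0},{"x":0,"y":0,"z":0.35,"ax":0,"ay":0,"az":0},{"x":0,"y":0,"z":0.35,"ax":0,"ay":0,"az":0},{"x":0,"y":0,"z":0.35,"ax":0,"ay":0,"az":0},{"x":0,"y":0,"z":0.3,"ax":0,"ay":0,"az":0}]'; python3 -m creep '[{"x":0.271,"y":0.129,"z":0,"ax":0,"ay":0,"az":-0.705},{"x":0.271,"y":0.129,"z":0,"ax":0,"ay":0,"az":-0.705},{"x":0.271,"y":0.129,"z":0,"ax":0,"ay":0,"az":-0.705},{"x":0.271,"y":0.129,"z":0,"ax":0,"ay":0,"az":-0.705},{"x":0.271,"y":0.129,"z":0,"ax":0,"ay":0,"az":-0.705}]';  python3 -m creep '[{"x":0.271,"y":0.129,"z":0,"ax":0,"ay":0,"az":-0.705},{"x":0.271,"y":0.129,"z":0,"ax":0,"ay":0,"az":-0.705},{"x":0.271,"y":0.129,"z":0,"ax":0,"ay":0,"az":-0.705},{"x":0.271,"y":0.129,"z":0,"ax":0,"ay":0,"az":-0.705},{"x":0.271,"y":0.129,"z":0,"ax":0,"ay":0,"az":-0.705}]'; python3 -m creep '[{"x":0,"y":0,"z":-0.1,"ax":0,"ay":0,"az":0},{"x":0,"y":0,"z":-0.1,"ax":0,"ay":0,"az":0},{"x":0,"y":0,"z":-0.1,"ax":0,"ay":0,"az":0},{"x":0,"y":0,"z":0,"ax":0,"ay":0,"az":0},{"x":0,"y":0,"z":0,"ax":0,"ay":0,"az":0}]'; python3 -c '
from h import *
st=snap("wrist","w3"); print(st["position"],st["ee_rot"],st["width"])'
```

```text
time: 10.88
position: [0.4379, -0.2449, 0.1422]
ee_rot: [1.565, 2.722, 0.0]
wrist_force: [0.2, -0.2, -2.0]
width: 0.0398
grasp_force: 23.7
time: 11.5
position: [0.5195, -0.2058, 0.1414]
ee_rot: [1.89, 2.509, 0.0]
wrist_force: [-0.4, 0.8, -1.3]
width: 0.0402
grasp_force: 23.7
time: 12.12
position: [0.6007, -0.1671, 0.1413]
ee_rot: [2.184, 2.258, 0.0]
wrist_force: [0.2, -0.2, -1.4]
width: 0.0399
grasp_force: 23.7
time: 12.75
position: [0.6, -0.1676, 0.1226]
ee_rot: [-2.183, -2.26, 0.0]
wrist_force: [-0.3, 0.1, -1.2]
width: 0.0394
grasp_force: 23.8
[ 0.59998437 -0.16760006  0.1225563 ] [-2.18257767e+00 -2.25952860e+00  8.39806811e-05] 0.039398369946178846
```

View pics/w3.png

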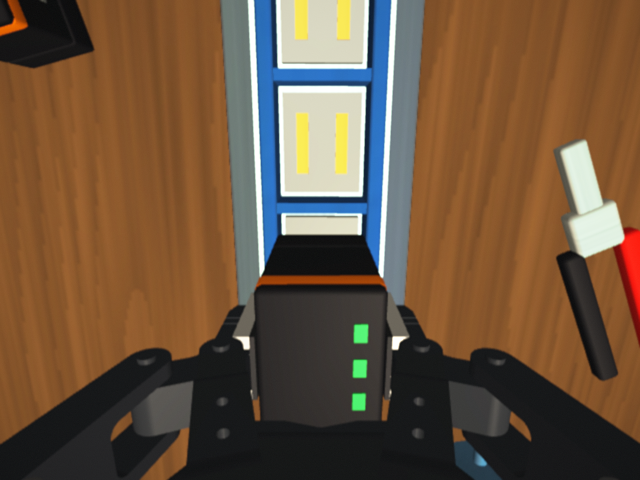

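```bash
python3 -c '
from h import *
import pickle
st=pickle.load(open("pics/w3.pkl","rb"))
print("bay1",p2w("wrist",321.5,141,.04,st)); print("back edge bottom",p2w("wrist",321,236,.0755,st),"top",p2w("wrist",320,283,.1415,st))
for v in (70,85,196,213): print(v,p2w("wrist",321,v,.04,st)[1])'
```

```text
bay1 [ 0.59803689 -0.10210812  0.04      ]
back edge bottom [ 0.59915755 -0.14334986  0.0755    ] top [ 0.5986645  -0.13999648  0.1415    ]
70 -0.06834563947534436
85 -0.07521776224849033
196 -0.13061385833065195
213 -0.13987659865796873
```

```bash
python3 -m creep '[{"x":0,"y":0.015,"z":-0.15,"ax":0,"ay":0,"az":0},{"x":0,"y":0,"z":-0.15,"ax":0,"ay":0,"az":0},{"x":0,"y":0,"z":-0.15,"ax":0,"ay":0,"az":0},{"x":0,"y":0,"z":-0.1,"ax":0,"ay":0,"az":0},{"x":0,"y":0,"z":0,"ax":0,"ay":0,"az":0}]'; python3 -m creep '[{"x":0,"y":0,"z":-0.05,"ax":0,"ay":0,"az":0},{"x":0,"y":0,"z":-0.05,"ax":0,"ay":0,"az":0},{"x":0,"y":0,"z":-0.05,"ax":0,"ay":0,"az":0},{"x":0,"y":0,"z":0,"ax":0,"ay":0,"az":0},{"x":0,"y":0,"z":0,"ax":0,"ay":0,"az":0}]'
```

```text
time: 13.42
position: [0.5997, -0.1663, 0.0887]
ee_rot: [-2.181, -2.259, 0.001]
wrist_force: [-0.3, -0.0, -1.1]
width: 0.0399
grasp_force: 23.8
time: 14.05
position: [0.6006, -0.1666, 0.0817]
ee_rot: [2.182, 2.259, 0.001]
wrist_force: [-2.2, 0.7, 5.8]
width: 0.0397
grasp_force: 24.5
```

```bash
python3 -m creep '[{"x":0,"y":0,"z":-0.05,"ax":0,"ay":0,"az":0},{"x":0,"y":0,"z":-0.03,"ax":0,"ay":0,"az":0},{"x":0,"y":0,"z":0,"ax":0,"ay":0,"az":0},{"x":0,"y":0,"z":0,"ax":0,"ay":0,"az":0},{"x":0,"y":0,"z":0,"ax":0,"ay":0,"az":0}]'; python3 -m creep '[{"x":0,"y":0,"z":-0.05,"ax":0,"ay":0,"az":0},{"x":0,"y":0,"z":-0.05,"ax":0,"ay":0,"az":0},{"x":0,"y":0,"z":0,"ax":0,"ay":0,"az":0},{"x":0,"y":0,"z":0,"ax":0,"ay":0,"az":0},{"x":0,"y":0,"z":0,"ax":0,"ay":0,"az":0}]'
```

```text
time: 14.68
position: [0.6006, -0.1666, 0.0794]
ee_rot: [2.181, 2.258, 0.002]
wrist_force: [-6.1, 2.0, 20.0]
width: 0.04
grasp_force: 26.3
time: 15.3
position: [0.6008, -0.1671, 0.0775]
ee_rot: [2.179, 2.256, 0.002]
wrist_force: [-12.9, 2.1, 43.0]
width: 0.0397
grasp_force: 30.2
```

Seated at 20 N with z as expected. Releasing and moving on to pack L.

```bash
python3 -m creep '[{"x":0,"y":0,"z":0.18,"ax":0,"ay":0,"az":0},{"x":0,"y":0,"z":0,"ax":0,"ay":0,"az":0},{"x":0,"y":0,"z":0,"ax":0,"ay":0,"az":0},{"x":0,"y":0,"z":0.6,"ax":0,"ay":0,"az":0},{"x":0,"y":0,"z":0.7,"ax":0,"ay":0,"az":0}]' 0.3; python3 -m creep '[{"x":-0.28,"y":-0.325,"z":0,"ax":0,"ay":0,"az":-0.375},{"x":-0.28,"y":-0.325,"z":0,"ax":0,"ay":0,"az":-0.375},{"x":-0.28,"y":-0.325,"z":0,"ax":0,"ay":0,"az":-0.375},{"x":-0.28,"y":-0.325,"z":0,"ax":0,"ay":0,"az":-0.375},{"x":-0.28,"y":-0.325,"z":0,"ax":0,"ay":0,"az":-0.375}]';  python3 -m creep '[{"x":-0.28,"y":-0.325,"z":0,"ax":0,"ay":0,"az":-0.375},{"x":-0.28,"y":-0.325,"z":0,"ax":0,"ay":0,"az":-0.375},{"x":-0.28,"y":-0.325,"z":0,"ax":0,"ay":0,"az":-0.375},{"x":-0.28,"y":-0.325,"z":0,"ax":0,"ay":0,"az":-0.375},{"x":-0.28,"y":-0.325,"z":-0.1,"ax":0,"ay":0,"az":-0.375}]'; python3 -c '
from h import *
st=snap("wrist","w4"); print(st["position"],st["ee_rot"],st["width"])
cs=[[.36+u/2500,-.18-v/2500,.066] for u,v in [(150,380),(243,400),(212,530),(118,507)]]
im=np.load("pics/w4.npy")
for c in cs: cv2.circle(im,tuple(int(round(t)) for t in w2p("wrist",c,st)),4,(255,255,0),1)
cv2.imwrite("pics/w4.png",im)'
```

```text
time: 15.92
position: [0.599, -0.1661, 0.1568]
ee_rot: [-2.179, -2.257, 0.004]
wrist_force: [2.0, -1.8, 0.8]
width: 0.0596
grasp_force: 0.0
time: 16.55
position: [0.5153, -0.2644, 0.1571]
ee_rot: [-2.325, -2.11, 0.001]
wrist_force: [0.9, -0.2, -0.2]
width: 0.06
grasp_force: 0.0
time: 17.18
position: [0.4317, -0.3621, 0.1515]
ee_rot: [-2.459, -1.954, 0.0]
wrist_force: [0.8, 0.2, -0.3]
width: 0.0601
grasp_force: 0.0
[ 0.43170966 -0.36213748  0.15154869] [-2.45877647e+00 -1.95416023e+00  2.57234065e-04] 0.060093648809918014
```

View pics/w4.png

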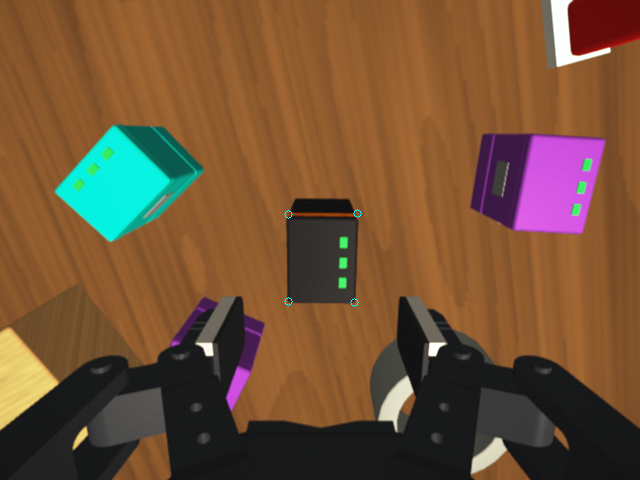

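```bash
python3 -m creep '[{"x":0,"y":0,"z":-0.4,"ax":0,"ay":0,"az":0},{"x":0,"y":0,"z":-0.4,"ax":0,"ay":0,"az":0},{"x":0,"y":0,"z":-0.4,"ax":0,"ay":0,"az":0},{"x":0,"y":0,"z":-0.35,"ax":0,"ay":0,"az":0},{"x":0,"y":0,"z":-0.19,"ax":0,"ay":0,"az":0}]'; python3 -m creep '[{"x":0,"y":0,"z":0,"ax":0,"ay":0,"az":0},{"x":0,"y":0,"z":0,"ax":0,"ay":0,"az":0},{"x":0,"y":0,"z":0,"ax":0,"ay":0,"az":0},{"x":0,"y":0,"z":0,"ax":0,"ay":0,"az":0},{"x":0,"y":0,"z":0,"ax":0,"ay":0,"az":0}]' 0.54; python3 -m creep '[{"x":0,"y":0,"z":0.2,"ax":0,"ay":0,"az":0},{"x":0,"y":0,"z":0.35,"ax":0,"ay":0,"az":0},{"x":0,"y":0,"z":0.35,"ax":0,"ay":0,"az":0},{"x":0,"y":0,"z":0.4,"ax":0,"ay":0,"az":0},{"x":0,"y":0,"z":0.5,"ax":0,"ay":0,"az":0}]'
```

```text
time: 17.85
position: [0.4314, -0.3605, 0.046]
ee_rot: [-2.456, -1.954, 0.001]
wrist_force: [0.2, -0.4, 0.5]
width: 0.0596
grasp_force: 0.0
time: 18.48
position: [0.4323, -0.3616, 0.0484]
ee_rot: [2.458, 1.955, 0.0]
wrist_force: [-0.3, 0.3, -2.7]
width: 0.0399
grasp_force: 24.0
time: 19.1
position: [0.4319, -0.3612, 0.1574]
ee_rot: [-2.458, -1.955, 0.0]
wrist_force: [0.5, -0.3, -2.3]
width: 0.0398
grasp_force: 24.0
```

```bash
python3 -m creep '[{"x":0.277,"y":0.432,"z":0.05,"ax":0,"ay":0,"az":0.375},{"x":0.277,"y":0.432,"z":0,"ax":0,"ay":0,"az":0.375},{"x":0.277,"y":0.432,"z":0,"ax":0,"ay":0,"az":0.375},{"x":0.277,"y":0.432,"z":0,"ax":0,"ay":0,"az":0.375},{"x":0.277,"y":0.432,"z":0,"ax":0,"ay":0,"az":0.375}]'; python3 -m creep '[{"x":0.277,"y":0.432,"z":0,"ax":0,"ay":0,"az":0.375},{"x":0.277,"y":0.432,"z":0,"ax":0,"ay":0,"az":0.375},{"x":0.277,"y":0.432,"z":0,"ax":0,"ay":0,"az":0.375},{"x":0.277,"y":0.432,"z":0,"ax":0,"ay":0,"az":0.375},{"x":0.277,"y":0.432,"z":0,"ax":0,"ay":0,"az":0.375}]'; python3 -m creep '[{"x":0,"y":0,"z":-0.2,"ax":0,"ay":0,"az":0},{"x":0,"y":0,"z":-0.2,"ax":0,"ay":0,"az":0},{"x":0,"y":0,"z":-0.2,"ax":0,"ay":0,"az":0},{"x":0,"y":0,"z":0,"ax":0,"ay":0,"az":0},{"x":0,"y":0,"z":0,"ax":0,"ay":0,"az":0}]'; python3 -c '
from h import *
st=snap("wrist","w5"); print(st["position"],st["ee_rot"],st["width"])'
```

```text
time: 19.73
position: [0.5159, -0.2311, 0.1601]
ee_rot: [2.324, 2.113, 0.001]
wrist_force: [0.5, -0.0, -1.7]
width: 0.0399
grasp_force: 24.1
time: 20.35
position: [0.599, -0.1014, 0.1601]
ee_rot: [2.181, 2.26, 0.001]
wrist_force: [1.2, 0.2, -2.4]
width: 0.0398
grasp_force: 24.1
time: 20.98
position: [0.5983, -0.1028, 0.1231]
ee_rot: [-2.183, -2.259, 0.0]
wrist_force: [0.3, 0.5, -2.1]
width: 0.0399
grasp_force: 24.1
[ 0.59826221 -0.10280397  0.12313663] [-2.18325403e+00 -2.25886874e+00  1.34445560e-04] 0.039937778402209266
```

View pics/w5.png

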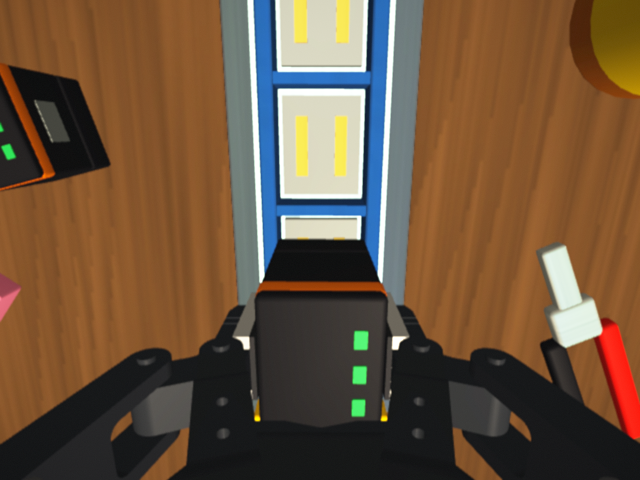

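```bash
python3 -m creep '[{"x":0,"y":0.02,"z":-0.15,"ax":0,"ay":0,"az":0},{"x":0,"y":0,"z":-0.15,"ax":0,"ay":0,"az":0},{"x":0,"y":0,"z":-0.15,"ax":0,"ay":0,"az":0},{"x":0,"y":0,"z":-0.1,"ax":0,"ay":0,"az":0},{"x":0,"y":0,"z":0,"ax":0,"ay":0,"az":0}]'; python3 -m creep '[{"x":0,"y":0,"z":-0.05,"ax":0,"ay":0,"az":0},{"x":0,"y":0,"z":-0.05,"ax":0,"ay":0,"az":0},{"x":0,"y":0,"z":-0.05,"ax":0,"ay":0,"az":0},{"x":0,"y":0,"z":0,"ax":0,"ay":0,"az":0},{"x":0,"y":0,"z":0,"ax":0,"ay":0,"az":0}]'; python3 -m creep '[{"x":0,"y":0,"z":-0.05,"ax":0,"ay":0,"az":0},{"x":0,"y":0,"z":-0.05,"ax":0,"ay":0,"az":0},{"x":0,"y":0,"z":0,"ax":0,"ay":0,"az":0},{"x":0,"y":0,"z":0,"ax":0,"ay":0,"az":0},{"x":0,"y":0,"z":0,"ax":0,"ay":0,"az":0}]'
```

```text
time: 21.65
position: [0.5979, -0.101, 0.0893]
ee_rot: [-2.181, -2.259, 0.001]
wrist_force: [0.1, 0.0, -0.9]
width: 0.0397
grasp_force: 24.2
time: 22.28
position: [0.5989, -0.1012, 0.0821]
ee_rot: [2.182, 2.259, 0.001]
wrist_force: [-1.8, 0.1, 5.7]
width: 0.0399
grasp_force: 24.9
time: 22.9
position: [0.5991, -0.1012, 0.0791]
ee_rot: [2.181, 2.258, 0.003]
wrist_force: [-6.8, 0.9, 22.7]
width: 0.0395
grasp_force: 26.8
```

```bash
python3 -m creep '[{"x":0,"y":0,"z":-0.05,"ax":0,"ay":0,"az":0},{"x":0,"y":0,"z":0,"ax":0,"ay":0,"az":0},{"x":0,"y":0,"z":0,"ax":0,"ay":0,"az":0},{"x":0,"y":0,"z":0,"ax":0,"ay":0,"az":0},{"x":0,"y":0,"z":0.12,"ax":0,"ay":0,"az":0}]'; python3 -m creep '[{"x":0,"y":0,"z":0,"ax":0,"ay":0,"az":0},{"x":0,"y":0,"z":0,"ax":0,"ay":0,"az":0},{"x":0,"y":0,"z":0,"ax":0,"ay":0,"az":0},{"x":0,"y":0,"z":0.6,"ax":0,"ay":0,"az":0},{"x":0,"y":0,"z":0.7,"ax":0,"ay":0,"az":0}]' 0.3; python3 -m creep '[{"x":-0.253,"y":0.057,"z":0,"ax":0,"ay":0,"az":0.46},{"x":-0.253,"y":0.057,"z":0,"ax":0,"ay":0,"az":0.46},{"x":-0.253,"y":0.057,"z":0,"ax":0,"ay":0,"az":0.46},{"x":-0.253,"y":0.057,"z":0,"ax":0,"ay":0,"az":0.46},{"x":-0.253,"y":0.057,"z":0,"ax":0,"ay":0,"az":0.46}]';  python3 -m creep '[{"x":-0.253,"y":0.057,"z":0,"ax":0,"ay":0,"az":0.46},{"x":-0.253,"y":0.057,"z":0,"ax":0,"ay":0,"az":0.46},{"x":-0.253,"y":0.057,"z":0,"ax":0,"ay":0,"az":0.46},{"x":-0.253,"y":0.057,"z":0,"ax":0,"ay":0,"az":0.46},{"x":-0.253,"y":0.057,"z":0,"ax":0,"ay":0,"az":0.46}]'; python3 -c '
from h import *
st=snap("wrist","w6"); print(st["position"],st["ee_rot"],st["width"])
cs=[(.4226,-.0506,.066),(.4564,-.0363,.066),(.4702,-.086,.066),(.4317,-.0987,.066)]
im=np.load("pics/w6.npy")
for c in cs: cv2.circle(im,tuple(int(round(t)) for t in w2p("wrist",c,st)),4,(255,255,0),1)
cv2.imwrite("pics/w6.png",im)'
```

```text
time: 23.52
position: [0.5991, -0.1012, 0.0813]
ee_rot: [2.181, 2.258, 0.003]
wrist_force: [-0.2, 0.1, -2.1]
width: 0.0397
grasp_force: 24.2
time: 24.15
position: [0.5974, -0.1009, 0.1564]
ee_rot: [-2.18, -2.258, 0.003]
wrist_force: [0.5, -0.3, 0.2]
width: 0.0597
grasp_force: 0.0
time: 24.78
position: [0.5219, -0.0839, 0.1567]
ee_rot: [-1.992, -2.428, 0.001]
wrist_force: [-0.8, -0.2, -0.0]
width: 0.0596
grasp_force: 0.0
time: 25.4
position: [0.4456, -0.0667, 0.1573]
ee_rot: [1.79, 2.582, 0.0]
wrist_force: [0.1, -0.7, 0.3]
width: 0.0598
grasp_force: 0.0
[ 0.44561527 -0.06667556  0.15732681] [1.79022347e+00 2.58153043e+00 6.36950559e-05] 0.05975629425852629
```

View pics/w6.png

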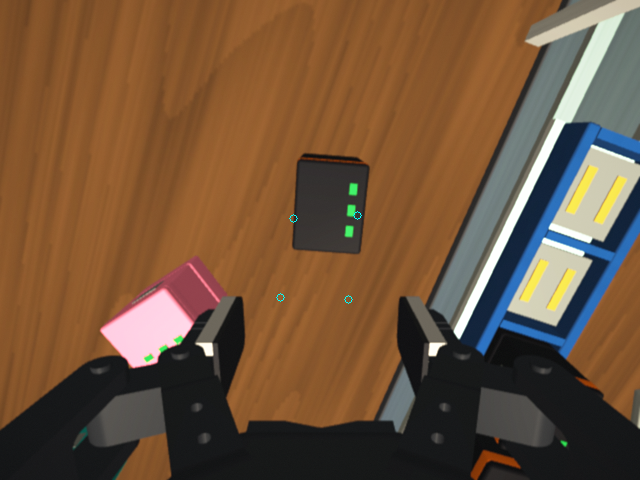

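The third pack has been knocked aside: it is now at pixels (298,161), (368,166), (360,253), (293,248). Re-measuring.

```bash
python3 -c '
from h import *
import pickle
st=pickle.load(open("pics/w6.pkl","rb"))
P=np.array([p2w("wrist",u,v,.066,st) for u,v in [(298,161),(368,166),(360,253),(293,248)]])[:,:2]
print(P.round(4),P.mean(0)); d=np.roll(P,-1,0)-P; print(np.hypot(*d.T),np.degrees(np.arctan2(d[:,1],d[:,0])))
print(P.mean(0)-st["position"][:2])'
```

```text
[[ 0.4149 -0.0196]
 [ 0.4516 -0.0088]
 [ 0.4663 -0.0565]
 [ 0.4288 -0.0673]] [ 0.44038899 -0.03803675]
[0.03833408 0.04993145 0.03905354 0.04962054] [  16.47702795  -72.93820168 -163.97594424  106.23611825]
[-0.00522628  0.02863881]
```

```bash
python3 -m creep '[{"x":-0.03,"y":0.16,"z":-0.1,"ax":0,"ay":0,"az":-0.35},{"x":-0.03,"y":0.16,"z":-0.1,"ax":0,"ay":0,"az":-0.35},{"x":-0.027,"y":0.157,"z":-0.1,"ax":0,"ay":0,"az":-0.3},{"x":0,"y":0,"z":-0.1,"ax":0,"ay":0,"az":0},{"x":0,"y":0,"z":0,"ax":0,"ay":0,"az":0}]'; python3 -c '
from h import *
st=snap("wrist","w7"); im=np.load("pics/w7.npy"); print(st["position"])
for c in [(.4149,-.0196,.066),(.4516,-.0088,.066),(.4663,-.0565,.066),(.4288,-.0673,.066)]: cv2.circle(im,tuple(int(round(t)) for t in w2p("wrist",c,st)),4,(255,255,0),1)
cv2.imwrite("pics/w7.png",im)'
```

```text
time: 26.08
position: [0.4412, -0.0384, 0.133]
ee_rot: [-1.881, -2.516, 0.001]
wrist_force: [-0.0, -0.2, 0.4]
width: 0.06
grasp_force: 0.0
[ 0.44115054 -0.03841293  0.1329634 ]
```

View pics/w7.png

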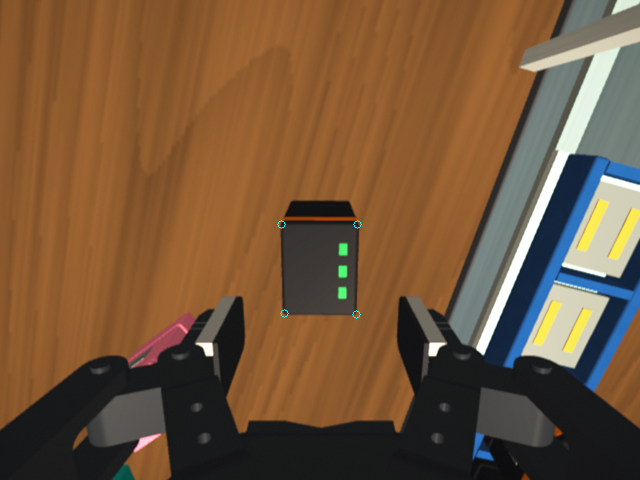

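```bash
python3 -m creep '[{"x":0,"y":0,"z":-0.33,"ax":0,"ay":0,"az":0},{"x":0,"y":0,"z":-0.33,"ax":0,"ay":0,"az":0},{"x":0,"y":0,"z":-0.33,"ax":0,"ay":0,"az":0},{"x":0,"y":0,"z":-0.28,"ax":0,"ay":0,"az":0},{"x":0,"y":0,"z":-0.15,"ax":0,"ay":0,"az":0}]'; python3 -m creep '[{"x":0,"y":0,"z":0,"ax":0,"ay":0,"az":0},{"x":0,"y":0,"z":0,"ax":0,"ay":0,"az":0},{"x":0,"y":0,"z":0,"ax":0,"ay":0,"az":0},{"x":0,"y":0,"z":0,"ax":0,"ay":0,"az":0},{"x":0,"y":0,"z":0,"ax":0,"ay":0,"az":0}]' 0.54; python3 -m creep '[{"x":0,"y":0,"z":0.2,"ax":0,"ay":0,"az":0},{"x":0,"y":0,"z":0.35,"ax":0,"ay":0,"az":0},{"x":0,"y":0,"z":0.35,"ax":0,"ay":0,"az":0},{"x":0,"y":0,"z":0.4,"ax":0,"ay":0,"az":0},{"x":0,"y":0,"z":0.5,"ax":0,"ay":0,"az":0}]'
```

```text
time: 26.75
position: [0.4413, -0.0386, 0.0476]
ee_rot: [-1.882, -2.515, 0.001]
wrist_force: [-0.1, -0.1, -0.5]
width: 0.06
grasp_force: 0.0
time: 27.38
position: [0.4415, -0.0383, 0.0483]
ee_rot: [1.882, 2.515, 0.0]
wrist_force: [0.1, -0.9, -1.9]
width: 0.0399
grasp_force: 23.5
time: 28.0
position: [0.4409, -0.0382, 0.1574]
ee_rot: [-1.882, -2.515, 0.0]
wrist_force: [0.0, 1.6, -1.3]
width: 0.0394
grasp_force: 23.5
```

```bash
python3 -m creep '[{"x":0.258,"y":0,"z":0.05,"ax":0,"ay":0,"az":-0.36},{"x":0.258,"y":0,"z":0,"ax":0,"ay":0,"az":-0.36},{"x":0.258,"y":0,"z":0,"ax":0,"ay":0,"az":-0.36},{"x":0.258,"y":0,"z":0,"ax":0,"ay":0,"az":-0.36},{"x":0.258,"y":0,"z":0,"ax":0,"ay":0,"az":-0.36}]'; python3 -m creep '[{"x":0.258,"y":0,"z":0,"ax":0,"ay":0,"az":-0.36},{"x":0.258,"y":0,"z":0,"ax":0,"ay":0,"az":-0.36},{"x":0.258,"y":0,"z":0,"ax":0,"ay":0,"az":-0.36},{"x":0.258,"y":0,"z":0,"ax":0,"ay":0,"az":-0.36},{"x":0.258,"y":0,"z":0,"ax":0,"ay":0,"az":-0.36}]'; python3 -m creep '[{"x":0,"y":0,"z":-0.2,"ax":0,"ay":0,"az":0},{"x":0,"y":0,"z":-0.2,"ax":0,"ay":0,"az":0},{"x":0,"y":0,"z":-0.2,"ax":0,"ay":0,"az":0},{"x":0,"y":0,"z":0,"ax":0,"ay":0,"az":0},{"x":0,"y":0,"z":0,"ax":0,"ay":0,"az":0}]'; python3 -c '
from h import *
st=snap("wrist","w8"); print(st["position"],st["ee_rot"],st["width"])'
```

```text
time: 28.62
position: [0.5196, -0.0383, 0.1586]
ee_rot: [-2.037, -2.39, 0.001]
wrist_force: [-0.1, -0.4, -0.6]
width: 0.0396
grasp_force: 23.6
time: 29.25
position: [0.5972, -0.0382, 0.1588]
ee_rot: [-2.184, -2.258, 0.0]
wrist_force: [-0.1, 0.5, -0.4]
width: 0.0393
grasp_force: 23.6
time: 29.88
position: [0.596, -0.0383, 0.1232]
ee_rot: [-2.182, -2.26, 0.0]
wrist_force: [0.6, 0.6, -1.9]
width: 0.0396
grasp_force: 23.6
[ 0.59604519 -0.03828548  0.12319124] [-2.18231995e+00 -2.25982604e+00  3.85123920e-05] 0.03955734260652365
```

View pics/w8.png

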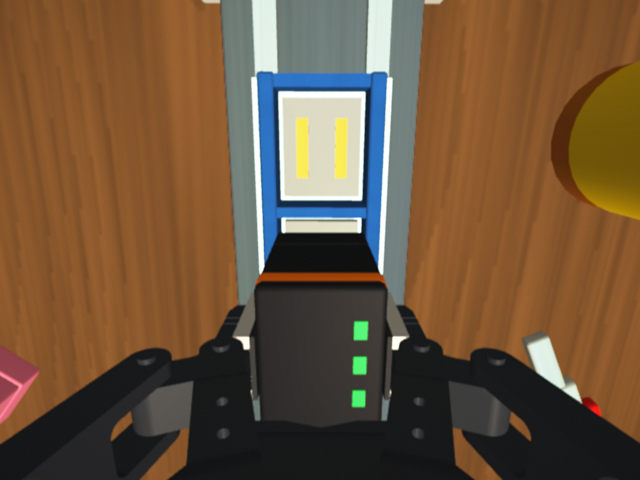

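```bash
python3 -c '
from h import *
import pickle
for f,vb,ve,vt in (("w3",141,236,283),("w5",144,240,289),("w8",146,233,280)):
    st=pickle.load(open(f"pics/{f}.pkl","rb")); z=st["position"][2]
    b=p2w("wrist",321.5,vb,.04,st)-[-.0022,.0635,0]; e=p2w("wrist",321,ve,z-.0475,st); t=p2w("wrist",321,vt,z+.0185,st); print(f,b[:2],e[:2]-[0,.026],t[:2]-[0,.026])'
```

```text
w3 [ 0.60023748 -0.16560808] [ 0.59916276 -0.16946762] [ 0.59896292 -0.16616369]
w5 [ 0.59860604 -0.102328  ] [ 0.59751841 -0.10657224] [ 0.59732181 -0.10325416]
w8 [ 0.596376   -0.03881722] [ 0.59517036 -0.0387354 ] [ 0.59498343 -0.0359118 ]
```

```bash
python3 -m creep '[{"x":0,"y":-0.03,"z":-0.15,"ax":0,"ay":0,"az":0},{"x":0,"y":0,"z":-0.15,"ax":0,"ay":0,"az":0},{"x":0,"y":0,"z":-0.15,"ax":0,"ay":0,"az":0},{"x":0,"y":0,"z":-0.1,"ax":0,"ay":0,"az":0},{"x":0,"y":0,"z":0,"ax":0,"ay":0,"az":0}]'; python3 -m creep '[{"x":0,"y":0,"z":-0.05,"ax":0,"ay":0,"az":0},{"x":0,"y":0,"z":-0.05,"ax":0,"ay":0,"az":0},{"x":0,"y":0,"z":-0.05,"ax":0,"ay":0,"az":0},{"x":0,"y":0,"z":0,"ax":0,"ay":0,"az":0},{"x":0,"y":0,"z":0,"ax":0,"ay":0,"az":0}]'; python3 -m creep '[{"x":0,"y":0,"z":-0.05,"ax":0,"ay":0,"az":0},{"x":0,"y":0,"z":-0.05,"ax":0,"ay":0,"az":0},{"x":0,"y":0,"z":0,"ax":0,"ay":0,"az":0},{"x":0,"y":0,"z":0,"ax":0,"ay":0,"az":0},{"x":0,"y":0,"z":0,"ax":0,"ay":0,"az":0}]'
```

```text
time: 30.55
position: [0.5956, -0.04, 0.0893]
ee_rot: [-2.181, -2.259, 0.002]
wrist_force: [-0.6, 0.3, -2.0]
width: 0.0397
grasp_force: 23.6
time: 31.18
position: [0.5966, -0.0401, 0.0821]
ee_rot: [2.182, 2.259, 0.001]
wrist_force: [-2.0, -0.1, 7.1]
width: 0.0398
grasp_force: 24.3
time: 31.8
position: [0.5967, -0.0401, 0.0798]
ee_rot: [2.18, 2.258, 0.003]
wrist_force: [-9.2, 0.1, 27.8]
width: 0.04
grasp_force: 27.1
```

```bash
python3 -m creep '[{"x":0,"y":0,"z":-0.03,"ax":0,"ay":0,"az":0},{"x":0,"y":0,"z":0,"ax":0,"ay":0,"az":0},{"x":0,"y":0,"z":0,"ax":0,"ay":0,"az":0},{"x":0,"y":0,"z":0,"ax":0,"ay":0,"az":0},{"x":0,"y":0,"z":0.1,"ax":0,"ay":0,"az":0}]'; python3 -m creep '[{"x":0,"y":0,"z":0,"ax":0,"ay":0,"az":0},{"x":0,"y":0,"z":0,"ax":0,"ay":0,"az":0},{"x":0,"y":0,"z":0,"ax":0,"ay":0,"az":0},{"x":0,"y":0,"z":0.5,"ax":0,"ay":0,"az":0},{"x":0,"y":0,"z":0.6,"ax":0,"ay":0,"az":0}]' 0.1; python3 -m creep '[{"x":0,"y":0,"z":0.4,"ax":0,"ay":0,"az":0},{"x":0,"y":-0.1,"z":0.4,"ax":0,"ay":0,"az":0},{"x":0,"y":-0.1,"z":0.4,"ax":0,"ay":0,"az":0},{"x":0,"y":-0.1,"z":0.4,"ax":0,"ay":0,"az":0},{"x":0,"y":0,"z":0,"ax":0,"ay":0,"az":0}]'; python3 -c '
from h import *
st=snap("wrist","w9"); print(st["position"],st["ee_rot"],st["width"])
im=np.load("pics/w9.npy"); R=Ro.from_euler("z",2,degrees=True).as_matrix()
for b in ([.6004,-.1658],[.5982,-.1023],[.5960,-.0388]):
  for z,col in ((.098,(255,255,0)),(.106,(255,0,255))):
    for i,j in ((-1,-1),(-1,1),(1,-1),(1,1)):
      P=np.array([b[0],b[1],z])+R@[i*.02,j*.026,0]; cv2.circle(im,tuple(int(round(t)) for t in w2p("wrist",P,st)),2,col,-1)
cv2.imwrite("pics/w9.png",cv2.resize(im[60:420,180:460],None,fx=1.65,fy=1.65,interpolation=cv2.INTER_CUBIC))'
```

```text
time: 32.42
position: [0.597, -0.0401, 0.0815]
ee_rot: [2.181, 2.258, 0.003]
wrist_force: [0.5, -0.1, -2.3]
width: 0.0396
grasp_force: 23.8
time: 33.05
position: [0.5952, -0.04, 0.1444]
ee_rot: [-2.18, -2.258, 0.004]
wrist_force: [0.3, -0.5, -1.2]
width: 0.077
grasp_force: 0.0
time: 33.67
position: [0.5975, -0.0585, 0.2426]
ee_rot: [2.181, 2.257, 0.003]
wrist_force: [0.4, 0.5, 0.3]
width: 0.0766
grasp_force: 0.0
[ 0.59751899 -0.05850476  0.24261162] [2.18113431 2.257223   0.00337966] 0.07664308514629871
```

View pics/w9.png

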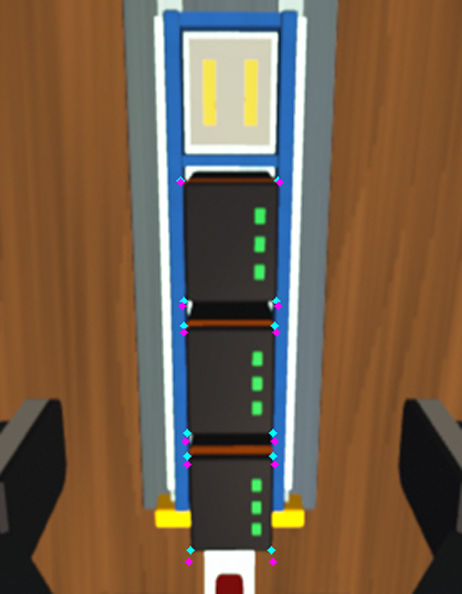

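All three packs match the "home" outlines (cyan), not the "8 mm proud" ones (magenta). Fetching the handle.

```bash
python3 -m creep '[{"x":0.02,"y":-0.7,"z":-0.1,"ax":0,"ay":0,"az":0},{"x":0.02,"y":-0.7,"z":-0.1,"ax":0,"ay":0,"az":0},{"x":0.02,"y":-0.7,"z":-0.1,"ax":0,"ay":0,"az":0},{"x":0.02,"y":-0.7,"z":-0.1,"ax":0,"ay":0,"az":0},{"x":0.025,"y":-0.75,"z":-0.1,"ax":0,"ay":0,"az":0}]' 0.3; python3 -m creep '[{"x":0,"y":0,"z":-0.4,"ax":0,"ay":0,"az":0},{"x":0,"y":0,"z":-0.5,"ax":0,"ay":0,"az":0},{"x":0,"y":0,"z":-0.5,"ax":0,"ay":0,"az":0},{"x":0,"y":0,"z":-0.45,"ax":0,"ay":0,"az":0},{"x":0,"y":0,"z":-0.23,"ax":0,"ay":0,"az":0}]'; python3 -m creep '[{"x":0,"y":0,"z":0,"ax":0,"ay":0,"az":0},{"x":0,"y":0,"z":0,"ax":0,"ay":0,"az":0},{"x":0,"y":0,"z":0,"ax":0,"ay":0,"az":0},{"x":0,"y":0,"z":0,"ax":0,"ay":0,"az":0},{"x":0,"y":0,"z":0,"ax":0,"ay":0,"az":0}]' 0.85
```

```text
time: 34.35
position: [0.6017, -0.2715, 0.2088]
ee_rot: [-2.179, -2.258, 0.001]
wrist_force: [0.1, 0.2, 0.6]
width: 0.0597
grasp_force: 0.0
time: 34.98
position: [0.6005, -0.2698, 0.0829]
ee_rot: [-2.178, -2.256, 0.003]
wrist_force: [0.4, -0.7, 0.4]
width: 0.06
grasp_force: 0.0
time: 35.6
position: [0.6036, -0.2714, 0.0878]
ee_rot: [2.181, 2.258, 0.002]
wrist_force: [1.7, 0.1, 3.7]
width: 0.0172
grasp_force: 60.5
```

```bash
python3 -m creep '[{"x":-0.0035,"y":0.1,"z":0,"ax":0,"ay":0,"az":0},{"x":-0.007,"y":0.2,"z":0,"ax":0,"ay":0,"az":0},{"x":-0.0087,"y":0.25,"z":0,"ax":0,"ay":0,"az":0},{"x":-0.0087,"y":0.25,"z":0,"ax":0,"ay":0,"az":0},{"x":-0.0087,"y":0.25,"z":0,"ax":0,"ay":0,"az":0}]'; python3 -m creep '[{"x":-0.0087,"y":0.25,"z":0,"ax":0,"ay":0,"az":0},{"x":-0.0087,"y":0.25,"z":0,"ax":0,"ay":0,"az":0},{"x":-0.0087,"y":0.25,"z":0,"ax":0,"ay":0,"az":0},{"x":-0.0087,"y":0.25,"z":0,"ax":0,"ay":0,"az":0},{"x":-0.0087,"y":0.25,"z":0,"ax":0,"ay":0,"az":0}]'; python3 -m creep '[{"x":-0.0087,"y":0.25,"z":0,"ax":0,"ay":0,"az":0},{"x":-0.0087,"y":0.25,"z":0,"ax":0,"ay":0,"az":0},{"x":-0.0087,"y":0.25,"z":0,"ax":0,"ay":0,"az":0},{"x":-0.0087,"y":0.25,"z":0,"ax":0,"ay":0,"az":0},{"x":-0.0087,"y":0.25,"z":0,"ax":0,"ay":0,"az":0}]'; python3 -m creep '[{"x":-0.007,"y":0.2,"z":0,"ax":0,"ay":0,"az":0},{"x":-0.007,"y":0.2,"z":0,"ax":0,"ay":0,"az":0},{"x":-0.005,"y":0.15,"z":0,"ax":0,"ay":0,"az":0},{"x":-0.005,"y":0.15,"z":0,"ax":0,"ay":0,"az":0},{"x":-0.0035,"y":0.1,"z":0,"ax":0,"ay":0,"az":0}]'
```

```text
time: 36.22
position: [0.6016, -0.2084, 0.0878]
ee_rot: [2.18, 2.257, 0.001]
wrist_force: [2.9, -3.6, 5.7]
width: 0.0167
grasp_force: 60.7
time: 36.85
position: [0.5992, -0.1333, 0.0877]
ee_rot: [2.18, 2.257, 0.001]
wrist_force: [4.3, -3.2, 4.9]
width: 0.0172
grasp_force: 60.6
time: 37.48
position: [0.5969, -0.0582, 0.0878]
ee_rot: [2.18, 2.256, 0.002]
wrist_force: [5.1, -2.6, 4.6]
width: 0.0172
grasp_force: 60.6
time: 38.1
position: [0.5954, -0.01, 0.0878]
ee_rot: [2.18, 2.257, 0.003]
wrist_force: [4.6, -2.3, 6.6]
width: 0.0172
grasp_force: 60.7
```

```bash
python3 -m creep '[{"x":-0.0035,"y":0.1,"z":0,"ax":0,"ay":0,"az":0},{"x":-0.0035,"y":0.1,"z":0,"ax":0,"ay":0,"az":0},{"x":-0.0035,"y":0.1,"z":0,"ax":0,"ay":0,"az":0},{"x":-0.0035,"y":0.1,"z":0,"ax":0,"ay":0,"az":0},{"x":-0.0035,"y":0.1,"z":0,"ax":0,"ay":0,"az":0}]'; python3 -m creep '[{"x":-0.002,"y":0.06,"z":0,"ax":0,"ay":0,"az":0},{"x":-0.002,"y":0.06,"z":0,"ax":0,"ay":0,"az":0},{"x":-0.002,"y":0.06,"z":0,"ax":0,"ay":0,"az":0},{"x":-0.002,"y":0.06,"z":0,"ax":0,"ay":0,"az":0},{"x":0,"y":0,"z":0,"ax":0,"ay":0,"az":0}]'
```

```text
time: 38.72
position: [0.5944, 0.0197, 0.0878]
ee_rot: [2.18, 2.256, 0.003]
wrist_force: [5.0, -3.0, 5.2]
width: 0.0172
grasp_force: 60.6
time: 39.35
position: [0.5941, 0.0286, 0.0878]
ee_rot: [2.178, 2.247, -0.009]
wrist_force: [5.0, -17.8, 5.1]
width: 0.0173
grasp_force: 60.7
```

Total travel 0.300 m, 18 N against the rear stop. Release, rise and take a final look.

```bash
python3 -m creep '[{"x":0,"y":-0.05,"z":0,"ax":0,"ay":0,"az":0},{"x":0,"y":0,"z":0,"ax":0,"ay":0,"az":0},{"x":0,"y":0,"z":0,"ax":0,"ay":0,"az":0},{"x":0,"y":0,"z":0,"ax":0,"ay":0,"az":0},{"x":0,"y":0,"z":0.3,"ax":0,"ay":0,"az":0}]' 0.3; python3 -m creep '[{"x":0,"y":-0.1,"z":0.5,"ax":0,"ay":0,"az":0},{"x":0,"y":-0.2,"z":0.5,"ax":0,"ay":0,"az":0},{"x":0,"y":-0.4,"z":0.5,"ax":0,"ay":0,"az":0},{"x":0,"y":-0.4,"z":0.5,"ax":0,"ay":0,"az":0},{"x":0,"y":-0.2,"z":0.3,"ax":0,"ay":0,"az":0}]'; python3 -c '
from h import *
snap("side","s9",(200,140,440,420),2); snap("wrist","w10"); st=read_state()
a=cv2.imread("pics/s9.png"); b=np.load("pics/w10.npy")[:320,240:560]
b=cv2.resize(b,(320,560*320//320))[:560] if 0 else cv2.copyMakeBorder(b,0,240,0,0,cv2.BORDER_CONSTANT)
cv2.imwrite("pics/fin.png",np.hstack([a,b])); print(p2w("wrist",0,0,.1,st))'
```

```text
time: 39.98
position: [0.5903, 0.0316, 0.1032]
ee_rot: [-2.18, -2.258, 0.004]
wrist_force: [0.8, 0.1, 1.3]
width: 0.0601
grasp_force: 0.0
time: 40.6
position: [0.5924, -0.0475, 0.2442]
ee_rot: [2.182, 2.258, 0.002]
wrist_force: [-0.4, -0.2, -0.2]
width: 0.0597
grasp_force: 0.0
[0.39360178 0.09309973 0.1       ]
```

View pics/fin.png

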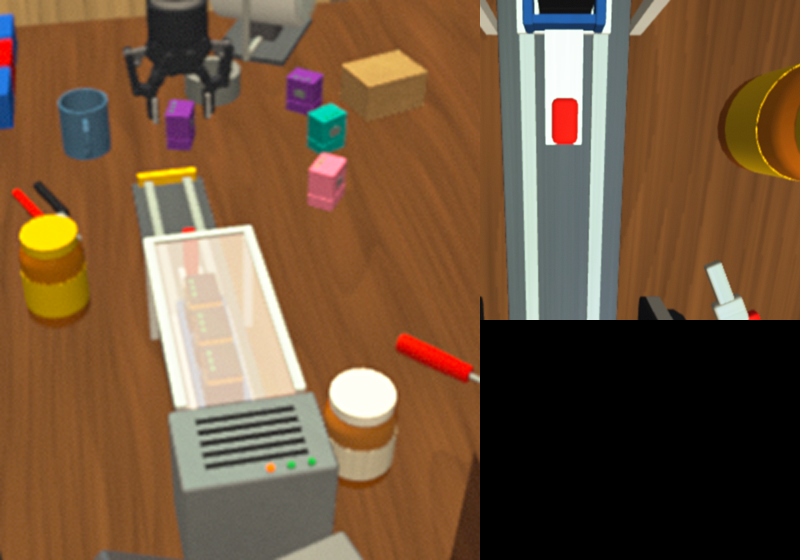

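The three packs stand upright under the hood, the bystanders are in place, and the robot is clear.

```bash
python3 -c '
from h import *
import pickle
print(p2w("wrist",325,121,.1,pickle.load(open("pics/w10.pkl","rb"))))
print(close_job())'
```

```text
[0.59434361 0.02819576 0.1       ]
the job is handed in; nothing more can be done
None
```

The job is handed in at about 41 s: the three battery packs are in pockets 0–2, pressed home (20–43 N at the wrist), and the carriage is back against its rear stop after 0.300 m of travel; the hand-in gave no verdict.

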